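Pack the short battery cell with a spacer and hold it pressed against its test contact

TASK

In the battery test tray one of the two bays has a gap behind its cell wide enough for the orange spacer: stand the spacer upright on the bay's floor in that gap, between the cell and the brass spring contact, and leave the other bay and the rest of the bench as they are. Then push the cell back with the fingertips, so that cell, spacer and contact are tight together and the contact springs in, until the cell's near end is flush with the front edge of the tray. Finish while still holding it pressed there: do not let go or back off, because the spring would push it out again.

Things in the scene. Friction and masses are not known exactly. Their poses are not given: they have to be found in the camera images.
- tray: Fixed tray with two bays for flat cells, 128 x 198 mm. Origin on the bench; x points away from the robot (the push direction), y left, z up. Floor at z = 12 mm, rails up to 26 mm, green housing at the far end up to 36 mm. Front edge of floor and rails at x = -58 mm. Bays 84 mm wide, middles at y = +47 (left) and -47 mm (right). Near faces of the unpressed brass contacts at x = +20 mm.
- front_left (a point): Point on the tray's front edge, at floor height (12 mm above the bench), middle of the left bay. Axes as the tray's. The cell is flush when its near end is here. Cells start with their near end sticking out 10 to 16 mm towards the robot from this edge, so that fingers pointing down can push them from in front.
- front_right (a point): The same for the right bay.
- cell_short: Blue flat battery cell, a block 70 mm long (x), 80 mm wide (y), 25 mm high, about 0.35 kg, loose, lying in either bay. Origin at the underside, in the middle of the near end (facing the robot, to be pushed); x points along the cell to the contact, so its far end is at x = +70 mm. The gap from there to the contact is 18 to 24 mm.
- cell_long: The same kind of blue cell in the other bay, but 84 mm long: block 84 x 80 x 25 mm, origin in the middle of the near end at the underside, x towards the contact. Its gap is only 4 to 10 mm: too narrow for the spacer. Leave it alone.
- spacer: Orange plastic spacer, a plate 14 mm thick (x), standing upright on the bench left or right of the tray, about 0.07 kg. Lower part 64 mm wide (y), z = 0 to 32 mm; above it a grip tab 40 mm wide, also 14 mm thick, up to z = 59 mm. Origin at the centre of its underside, z up. Both faces are alike.
- contact_left (a joint): Brass spring contact of the left bay: block 76 mm wide, 12.5 to 35.5 mm above the bench. 0 m at rest, grows as it is pushed away from the robot, end stop at 0.0075. The spring pushes back with 2.4 N at 0 and 1.2 N more per mm. Reads 0.006 with the spacer in place and the short cell flush.
- contact_right (a joint): The same for the right bay (y = -47 mm of the tray).
- terminal_block: Green screw terminal block, 30 x 60 mm, 36 mm high, loose on the bench on the other side of the tray than the spacer. Leave it. Origin at the centre of its underside.
- multimeter: Yellow hand multimeter lying on the bench, 150 x 76 x 34 mm. Leave it. Origin at the centre of its underside.
- jar: Jar of small parts, 52 mm across, 65 mm high. Leave it. Origin at the centre of its underside.
- screwdriver: Screwdriver lying on the bench. Leave it.
- tape_roll: Yellow roll, a ring 84 mm across, 20 mm high, lying flat. Leave it. Origin at the centre of its underside.
Things that resemble listed ones, but are neither listed nor needed, are in the scene too. Leave any red look-alike of the cell_short alone. Several things look just like the spacer: the one meant starts nearest to the robot's base.

How it is judged:
By the outcome, as a careful person would: the job done as asked, in the order asked, and still so for the second after the job is handed in, while the arm keeps its last pose, push and grip.
It also fails if it takes over 58 s, if anything falls off the work surface, if the arm or the gripper's body presses on something with over 40 N, if the wrist force passes 120 N, or if a joint passes its speed limit or range.

ROBOT

A 6-joint arm with a two-finger parallel gripper is mounted at the origin on the work surface. World frame = base frame: x ahead of the robot, y to its left, z up, the work surface at z = 0. Lengths are in m, angles in rad, forces in N, time in s.
With the tool pointing down it reaches from about 0.375 to 0.9 m from the base axis. Payload 3.1 kg.
Tool frame: the origin (TCP) lies at the very end of the fingers, on their centre line; the grasp point (between the pads) lies 19 mm behind it; z points along the fingers, y is the line along which they close (so a half turn about z gives the same grasp; the last joint's range is limited). The gripper opens to 85 mm and grips with 20 to 120 N. Pads are 22 mm wide; open, the fingers measure 114 mm over their backs; the gripper's body (76 mm by 85 mm) begins 54 mm behind the grasp point. The pads swing forward as they close: fully open they stand 13 mm farther back than shut.
Start: joints at [1.129, 0.527, 1.433, -0, 1.181, -0.178], TCP at [0.163, 0.603, 0.231] pointing down, gripper open.
Joint ranges: [-3.08, 3.08], [-0.75, 2.2], [0.22, 2.44], [-1.43, 4.57], [0, 2.65], [-2.85, 2.85]. Speed limits (rad/s): [2.79, 2.79, 3.14, 3.14, 3.14, 3.14].

INTERFACE

Orientations are given as a unit quaternion [x, y, z, w].
In Python, from station import sense, snapshot, camera_params, sign_off gives the robot as it stands.
- The arm moves only by the shell command python3 -m handwheel 'ROWS' [OPENING] [FORCE]. ROWS is JSON, a list that holds one entry, the list of rows, each a list of 4 numbers: the shift along the tool's x, y, z in units of 25 mm (1.0 is 25 mm), then the turn about the tool's z in units of 6 degrees (1.0 is 6 degrees). A call has 1 to 20 rows; each row shifts and turns the commanded pose from where the row before left it, along the tool's axes as they then stand; what a row does not reach is not made up. A row lasts 1/8 s, in which the tool goes at most 62.5 mm and 10.7 degrees, less where a joint would pass 70% of its speed; a pose out of reach is approached as far as the arm can. A call is refused whole if a number of a shift passes 1 or a number of a turn 1, either way. A call with a gripper value outside its range is refused whole. OPENING is the finger opening in mm, from 0 to 85.4, set as the call begins (- or left out, the last holds). The fingers move at their own pace and stop on an object; FORCE is the grip in N (left out, the last holds). Time passes only in rows, so rows that do not move let the fingers close. It gives the time, the measured TCP pose, the force, the opening and the grip force at its end, in the units of the state.
- sense(): the state, without advancing time (a new reading comes with each control period).
- snapshot(name): name is "scene" or "top"; returns (picture, depth): 420x560x3 uint8, red, green, blue; 420x560 float32, m along the optical axis (not along the pixel's ray), 0 where there is no reading.
- camera_params(name): a dict with "mtx" (3x3 intrinsics, pixels), "extrinsics" (4x4, takes a point from camera to world coordinates). Camera axes: x right, y up, looking along -z (the intrinsics and any distortion apply to the point x, -y, -z); pixel columns grow to the right and rows downward; lengths in m; the calibration is good to about 2 mm. A picture is of the moment at which its call begins. camera_params takes no time and is no camera call.
- sign_off(): hands the job in; it is judged then, once.
The state is a dict: "t": time; "q": joint angles; "qd": joint speeds; "tau": joint torques, N m; "tcp_pos": TCP position; "tool_rot": TCP orientation; "force": force on the tool from outside, world axes, zero at the start; "ft_torque": the same for the moment, N m; "finger_gap": opening from 0.0 (shut) to 1.0 (fully open); "gripper_force": force on a finger pad.
Only numpy, scipy, OpenCV 4.12 (cv2) and the standard library are available. Lean on these libraries where they do the work, as an engineer would, in place of code of your own. Each camera call takes 0.05 s, during which the arm holds its last target. There are 200 camera calls.

## Working session

There is one attempt and no reset: what is moved stays moved. The work goes in short steps, Python scripts to look and compute and a shell command to move; the robot and the scene stay as the last step left them, time stands still between calls to the robot, and variables do not carry over. Pictures are saved under pics/ and viewed, at most 13 in all, crops included, and the job is handed in when it is done.

```bash
ls; mkdir -p pics; python3 - <<'E'
from station import *
import cv2,numpy as np
print(sense())
for n in("scene","top"):
    p,d=snapshot(n); np.savez(f"pics/{n}0.npz",p=p,d=d); cv2.imwrite(f"pics/{n}0.png",p[:,:,::-1])
    c=camera_params(n); print(n,c["mtx"],c["extrinsics"],c.keys())
E
```

```text
pics
{'t': 0.0, 'q': array([ 1.12849185e+00,  5.28454009e-01,  1.43388062e+00,  1.47592073e-06,
        1.18140684e+00, -1.78499675e-01]), 'qd': array([ 0.00238967,  0.00027671,  0.00025156, -0.00075979, -0.00083264,
        0.00036509]), 'tau': array([ 2.21574355e-04, -4.42358279e+01, -1.78025115e+01, -2.24436262e-04,
        8.37654836e-03,  4.61645996e-06]), 'tcp_pos': array([0.16263623, 0.60273768, 0.23034799]), 'tool_rot': array([ 1.31520458e-01,  9.91312874e-01, -1.02285421e-03, -3.28818526e-04]), 'force': array([0.04001505, 0.35841785, 0.68171715]), 'ft_torque': array([-0.01122156,  0.00635826, -0.00880408]), 'gripper_force': 0.0, 'finger_gap': 0.9985707540965971}
scene [[478.52235944   0.         278.50323173]
 [  0.         478.52235944 203.69373942]
 [  0.           0.           1.        ]] [[ 0.6259443  -0.66662702  0.40472477  1.03432617]
 [ 0.77979654  0.54201897 -0.31326156 -0.37720942]
 [-0.01053989  0.51168726  0.85910713  1.13356787]
 [ 0.          0.          0.          1.        ]] dict_keys(['mtx', 'extrinsics'])
top [[404.57325701   0.         287.31682996]
 [  0.         404.57325701 204.02903929]
 [  0.           0.           1.        ]] [[-0.00194159  0.99485546 -0.10128593  0.39794404]
 [-0.99999308 -0.00225311 -0.00296137  0.0032813 ]
 [-0.00317434  0.10127948  0.99485295  1.33452783]
 [ 0.          0.          0.          1.        ]] dict_keys(['mtx', 'extrinsics'])
```

View pics/top0.png

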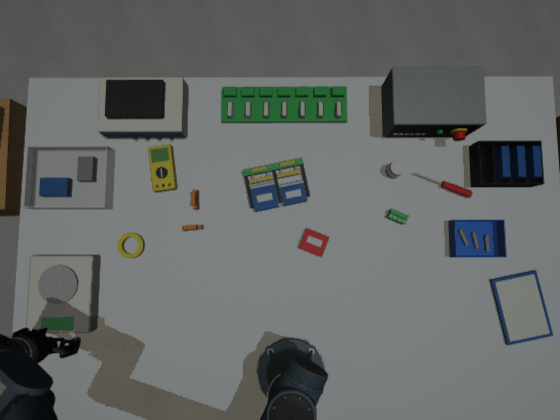

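View pics/scene0.png

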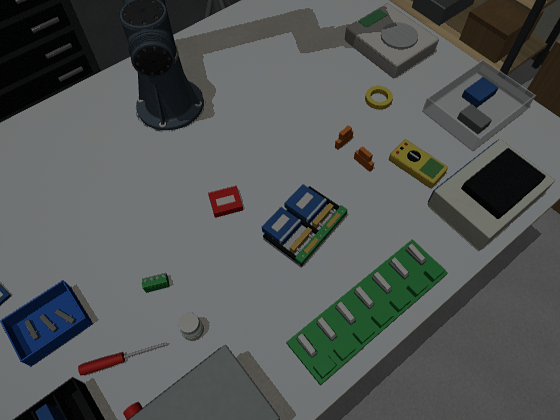

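The top view shows the tray at about (276,185). Orange candidates are at (192,228), which is nearer the base, and (195,199). A red look-alike is at (313,242). Next I'll crop in closer and compute world points.

```bash
cat > h.py <<'E'
import numpy as np,cv2
from station import *
def world(n,d):
    c=camera_params(n);K=c["mtx"];E=c["extrinsics"]
    v,u=np.mgrid[:d.shape[0],:d.shape[1]]
    P=np.stack([(u-K[0,2])/K[0,0]*d,-(v-K[1,2])/K[1,1]*d,-d],-1)
    return P@E[:3,:3].T+E[:3,3]
def ray(n,u,v,z):
    c=camera_params(n);K=c["mtx"];E=c["extrinsics"]
    r=E[:3,:3]@np.array([(u-K[0,2])/K[0,0],-(v-K[1,2])/K[1,1],-1]);o=E[:3,3]
    return o+r*(z-o[2])/r[2]
def proj(n,P):
    c=camera_params(n);K=c["mtx"];E=c["extrinsics"]
    q=(np.atleast_2d(P)-E[:3,3])@E[:3,:3]
    return np.stack([K[0,2]+K[0,0]*q[:,0]/-q[:,2],K[1,2]-K[1,1]*q[:,1]/-q[:,2]],-1)
def orange(p):
    h=cv2.cvtColor(p,cv2.COLOR_RGB2HSV); return ((h[...,0]>5)&(h[...,0]<16)&(h[...,1]>170)&(h[...,2]>70)).astype(np.uint8)
def blue(p):
    h=cv2.cvtColor(p,cv2.COLOR_RGB2HSV); return ((h[...,0]>100)&(h[...,0]<120)&(h[...,1]>130)&(h[...,2]>60)).astype(np.uint8)
E
python3 - <<'E'
from h import *
def crop(n,x,y,w,h,s):
    p=np.load(f"pics/{n}0.npz")["p"][y:y+h,x:x+w,::-1]
    return cv2.resize(p,(400,600),interpolation=cv2.INTER_CUBIC) if 0 else cv2.resize(p,None,fx=s,fy=s,interpolation=cv2.INTER_CUBIC)
a=crop("top",174,145,140,100,5);cv2.imwrite("pics/ct.png",a)
a=crop("scene",250,115,140,155,0+3.8);cv2.imwrite("pics/cs.png",a)
for n in("top","scene"):
    z=np.load(f"pics/{n}0.npz");W=world(n,z["d"])
    print(n,"bench z",np.median(W[200:220,330:350,2]))
    for nm,m in(("orange",orange(z["p"])),("blue",blue(z["p"]))):
        k,l,s,c=cv2.connectedComponentsWithStats(m)
        for i in range(1,k):
            if s[i,4]>25:
                w=W[l==i]; t=w[w[:,2]>w[:,2].max()-.008]
                print(nm,s[i],w.min(0).round(3),w.max(0).round(3),"top",np.median(t,0).round(3))
E
```

```text
top bench z -0.0005937338012584892
orange [191 190   6  14  52] [0.532 0.303 0.029] [0.578 0.315 0.063] top [0.548 0.309 0.059]
orange [184 225  12   5  37] [0.449 0.299 0.053] [0.462 0.334 0.064] top [0.456 0.317 0.06 ]
blue [502 146   9  31 231] [ 0.611 -0.689  0.079] [ 0.708 -0.663  0.094] top [ 0.659 -0.675  0.088]
blue [517 146   9  31 231] [ 0.61  -0.739  0.08 ] [ 0.707 -0.713  0.094] top [ 0.665 -0.723  0.088]
blue [533 146   9  31 230] [ 0.398 -0.786  0.08 ] [0.707 0.003 1.335] top [0.398 0.003 1.335]
blue [ 40 178  28  18 489] [0.398 0.003 0.026] [0.618 0.813 1.335] top [0.398 0.003 1.335]
blue [280 183  27  22 291] [ 0.53  -0.053  0.029] [0.599 0.031 0.043] top [ 0.564 -0.011  0.037]
blue [251 185  27  26 396] [0.511 0.04  0.028] [0.593 0.125 0.043] top [0.545 0.082 0.037]
blue [ 454  220   52   37 1384] [ 0.362 -0.681 -0.006] [0.477 0.003 1.335] top [0.398 0.003 1.335]
blue [491 271  61  74 435] [ 0.085 -0.831 -0.   ] [0.398 0.003 1.335] top [0.398 0.003 1.335]
scene bench z 0.02628526914244589
orange [340 126  11   9  43] [0.45  0.299 0.054] [0.465 0.334 0.067] top [0.457 0.316 0.061]
orange [360 147  12  10  49] [0.532 0.301 0.054] [0.568 0.315 0.064] top [0.552 0.308 0.06 ]
blue [466  77  32  24 397] [ 0.56  -0.377  0.032] [1.034 0.815 1.134] top [ 1.034 -0.377  1.134]
blue [285 185  39  33 521] [ 0.511 -0.377  0.03 ] [1.034 0.125 1.134] top [ 1.034 -0.377  1.134]
blue [262 208  36  32 426] [ 0.53  -0.377  0.032] [1.034 0.032 1.134] top [ 1.034 -0.377  1.134]
blue [   1  281   85   80 2048] [ 0.361 -0.681 -0.003] [ 1.034 -0.377  1.134] top [ 1.034 -0.377  1.134]
blue [  0 285   9  17  63] [ 0.251 -0.673  0.007] [ 0.293 -0.648  0.018] top [ 0.278 -0.656  0.013]
blue [ 36 404  18  16 178] [ 0.611 -0.687  0.084] [ 0.649 -0.664  0.092] top [ 0.627 -0.674  0.088]
```

View pics/ct.png

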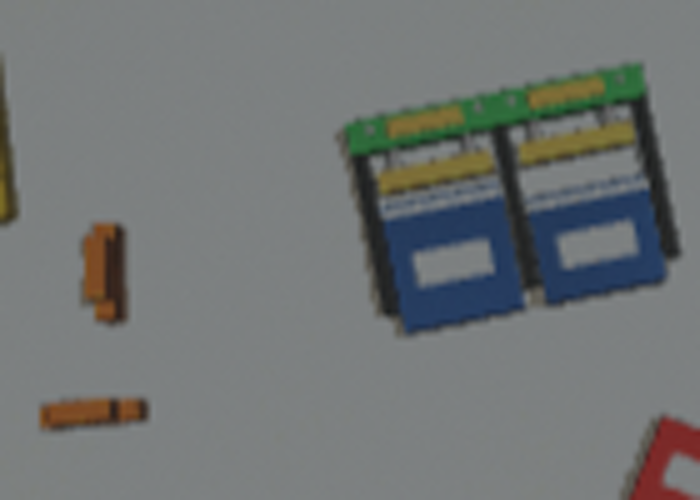

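View pics/cs.png

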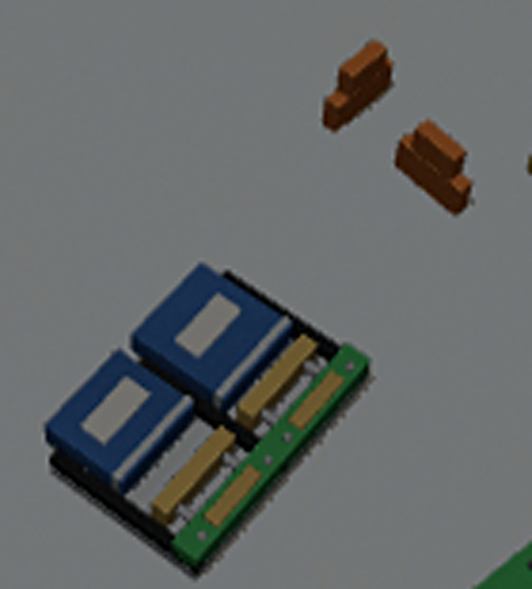

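The top crop shows the right bay, around (580,165), with the wide gap, so the short cell is on the right. The target spacer lies at crop (92,412), with its width nearly along world y. I'll fit known-size models to the depth silhouettes in both views.

```bash
cat > fit.py <<'E'
from h import *
from scipy.optimize import minimize
S=8
def box(x0,x1,y0,y1,z0,z1): return np.array([[x,y,z] for x in(x0,x1) for y in(y0,y1) for z in(z0,z1)])
def place(B,x,y,a):
    c,s=np.cos(a),np.sin(a); return B@np.array([[c,-s,0],[s,c,0],[0,0,1]]).T+[x,y,0]
def render(n,boxes,r):
    im=np.zeros((r[3]*S,r[2]*S),np.uint8)
    for B in boxes:
        q=(proj(n,B)+.5-[r[0],r[1]])*S-.5
        cv2.fillConvexPoly(im,cv2.convexHull(np.round(q*16).astype(np.int32)),255,shift=4)
    return cv2.resize(im,(r[2],r[3]),interpolation=cv2.INTER_AREA)/255.
def spacer(p): return [place(B,*p[:3]) for B in(box(-.007,.007,-.032,.032,.01,.032),box(-.007,.007,-.02,.02,.03,.059))]
def tray(p):
    return [place(B,*p[:3]) for B in(box(-.058,.07,-.099,.099,.01,.026),box(.055,.07,-.099,.099,.01,.036),
      box(-.058-p[3],.0,.007,.087,.012,.037),box(-.058-p[4],.0,-.087,-.007,.012,.037))]
def fit(n,z,model,p0,r,sc):
    W=world(n,z["d"])[r[1]:r[1]+r[3],r[0]:r[0]+r[2]]
    m=((W[...,2]>.01)&(W[...,2]<.2)).astype(np.uint8)
    m=cv2.morphologyEx(m,cv2.MORPH_CLOSE,np.ones((3,3)))
    c,_=cv2.findContours(m,cv2.RETR_EXTERNAL,cv2.CHAIN_APPROX_NONE); c=max(c,key=cv2.contourArea)
    m=cv2.drawContours(np.zeros_like(m),[c],-1,1,-1).astype(float)
    f=lambda p:np.abs(render(n,model(p),r)-m).sum()
    p0=np.array(p0,float);best=None
    for k in range(3):
        st=np.vstack([p0]+[p0+np.eye(len(p0))[i]*sc[i]/(k+1) for i in range(len(p0))])
        R=minimize(f,p0,method="Nelder-Mead",options=dict(initial_simplex=st,maxiter=600,xatol=1e-5,fatol=1e-3));p0=R.x
    return R.x,R.fun,m.sum()
E
python3 - <<'E'
from fit import *
for n,rs,rt,rd in(("top",(175,218,30,20),(232,145,90,75),(183,180,22,34)),("scene",(326,115,38,40),(250,170,110,105),(348,138,36,40))):
    z=np.load(f"pics/{n}0.npz")
    print(n,"spacer",*fit(n,z,spacer,[.457,.317,-.05],rs,[.004,.004,.1]))
    p,f,s=fit(n,z,tray,[.6,.05,.21,.012,.012],rt,[.005,.005,.05,.003,.003]); print("tray",p,f,s)
    B=tray(p);im=cv2.resize(z["p"][rt[1]:rt[1]+rt[3],rt[0]:rt[0]+rt[2],::-1],None,fx=4,fy=4,interpolation=cv2.INTER_CUBIC)
    H=lambda P:(place(np.array(P),*p[:3]))
    for P in([[.02,.085,.0355],[.02,.009,.0355],[.02,.009,.0125]],[[.02,-.009,.0355],[.02,-.085,.0355]],[[-.058,.099,.026],[.07,.099,.026]],[[-.058,-.099,.026],[.07,-.099,.026]],[[-.058-p[4],-.087,.037],[-.058-p[4],-.007,.037],[.012-p[4],-.007,.037],[.012-p[4],-.087,.037]],[[.07,-.099,.036],[.07,.099,.036]]):
        q=((proj(n,H(P))+.5-[rt[0],rt[1]])*4).astype(int); cv2.polylines(im,[q],False,(0,0,255),1)
    cv2.imwrite(f"pics/ov_{n}.png",im)
a,b=cv2.imread("pics/ov_top.png"),cv2.imread("pics/ov_scene.png")
h=max(a.shape[0],b.shape[0]);c=np.zeros((h,a.shape[1]+b.shape[1],3),np.uint8);c[:a.shape[0],:a.shape[1]]=a;c[:b.shape[0],a.shape[1]:]=b
cv2.imwrite("pics/ov.png",c)
E
```

```text
top spacer [0.45516094 0.3163404  0.09031367] 10.866666666666667 108.0
tray [0.5942871  0.04204796 0.20510911 0.01362611 0.01412509] 54.86666666666667 2624.0
scene spacer [0.45605619 0.31824031 0.1090739 ] 17.36470588235294 221.0Traceback (most recent call last):
  File "<stdin>", line 5, in <module>
  File "fit.py", line 27, in fit
    R=minimize(f,p0,method="Nelder-Mead",options=dict(initial_simplex=st,maxiter=600,xatol=1e-5,fatol=1e-3));p0=R.x
    res = _minimize_neldermead(fun, x0, args, callback, bounds=bounds,
                               **options)
    fxcc = func(xcc)
    fx = function(np.copy(x), *(wrapper_args + args))
  File "fit.py", line 23, in <lambda>
    f=lambda p:np.abs(render(n,model(p),r)-m).sum()
                      ~~~~~~^^^^^^^^^^^^^^
  File "fit.py", line 10, in render
    q=(proj(n,B)+.5-[r[0],r[1]])*S-.5
       ~~~~^^^^^
  File "h.py", line 13, in proj
    c=camera_params(n);K=c["mtx"];E=c["extrinsics"]
ValueError: time passes only in moves, steps and waits
```

```bash
python3 - <<'E'
s=open("h.py").read()
s=s.replace("from station import *","import functools\nfrom station import *\nfrom station import camera_params as _cp\ncamera_params=functools.lru_cache(None)(_cp)",1);open("h.py","w").write(s)
E
cat > ov.py <<'E'
from fit import *
import sys
t=sys.argv[1]
for n,rs,rt in(("top",(175,218,30,20),(232,145,90,75)),("scene",(326,115,38,40),(250,170,110,105))):
    z=np.load(f"pics/{n}0.npz")
    print(n,"spacer",*fit(n,z,spacer,[.457,.317,.1],rs,[.004,.004,.1]))
    p,f,s=fit(n,z,tray,[.595,.043,.205,.012,.012],rt,[.005,.005,.05,.003,.003]); print("tray",p,f,s)
    im=cv2.resize(z["p"][rt[1]:rt[1]+rt[3],rt[0]:rt[0]+rt[2],::-1],None,fx=4,fy=4,interpolation=cv2.INTER_CUBIC)
    H=lambda P:(place(np.array(P),*p[:3]))
    for P in([[.02,.085,.0355],[.02,.009,.0355],[.02,.009,.0125]],[[.02,-.009,.0355],[.02,-.085,.0355]],[[-.058,.099,.026],[.07,.099,.026]],[[-.058,-.099,.026],[.07,-.099,.026]],[[-.058-p[4],-.087,.037],[-.058-p[4],-.007,.037],[.012-p[4],-.007,.037],[.012-p[4],-.087,.037]],[[.07,-.099,.036],[.07,.099,.036]]):
        q=((proj(n,H(P))+.5-[rt[0],rt[1]])*4).astype(int); cv2.polylines(im,[q],False,(0,0,255),1)
    cv2.imwrite(f"pics/ov_{n}.png",im)
a,b=cv2.imread("pics/ov_top.png"),cv2.imread("pics/ov_scene.png")
c=np.zeros((420,800,3),np.uint8);c[:a.shape[0],:a.shape[1]]=a;c[:b.shape[0],a.shape[1]:a.shape[1]+b.shape[1]]=b
cv2.imwrite("pics/ov.png",c)
E
python3 ov.py 0
```

```text
top spacer [0.45508848 0.31631079 0.08974335] 10.819607843137256 108.0
tray [0.59427621 0.04218826 0.20653785 0.01365806 0.01404232] 54.8156862745098 2624.0
scene spacer [0.45599014 0.31835263 0.10664844] 17.368627450980394 221.0
tray [0.59576935 0.04406629 0.20515761 0.01368732 0.01390986] 85.28235294117647 3847.0
```

View pics/ov.png

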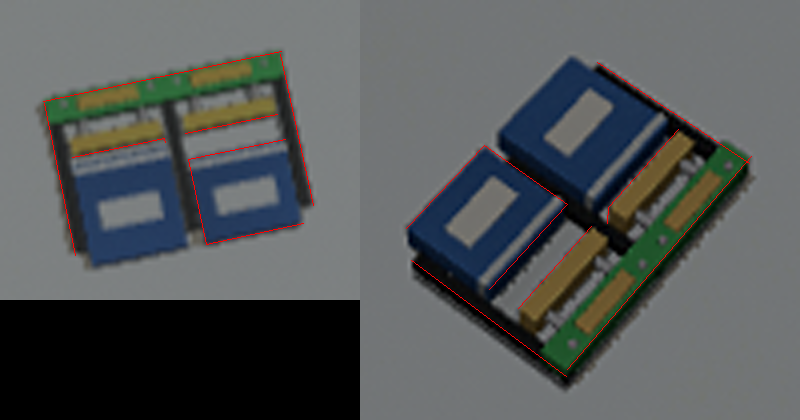

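The overlays line up with the tray edges, the short cell and the contacts in both views. The cameras agree to within 2 mm. The spacer is at about (0.4555, 0.317), yaw 0.10. The tray is at about (0.595, 0.043), yaw 0.206, with the right cell out 14 mm and a 22 mm gap. First I'll turn the tool so its y axis follows the spacer's thickness.

```bash
cat > go.py <<'E'
import sys,numpy as np
from scipy.spatial.transform import Rotation as Ro
from station import sense
def go(x,y,z,yaw=None):
    s=sense();R=Ro.from_quat(s["tool_rot"]).as_matrix()
    d=R.T@(np.array([x,y,z])-s["tcp_pos"])/.025
    ya=np.arctan2(R[1,1],R[0,1]);o=""
    if yaw is not None: o="turn units %.3f"%(-((yaw-ya+np.pi/2)%np.pi-np.pi/2)/np.radians(6))
    print("t",s["t"],"pos",s["tcp_pos"].round(4),"yaw_y %.3f"%ya,"tilt",R[:2,2].round(4),"shift units",d.round(3),o,"F",s["force"].round(2),"gap",round(s["finger_gap"],3),"q",s["q"].round(2))
if __name__=="__main__": go(*map(float,sys.argv[1:]))
E
python3 -m handwheel '[[[0,0,0,1],[0,0,0,1],[0,0,0,1],[0,0,0,1],[0,0,0,1],[0,0,0,1],[0,0,0,1],[0,0,0,1],[0,0,0,1],[0,0,0,1],[0,0,0,1],[0,0,0,0.5],[0,0,0,0]]]' 40
python3 go.py .4555 .3173 .12 .10
```

```text
t: 1.72
tcp_pos: [0.1628, 0.603, 0.2308]
tool_rot: [0.67, 0.743, -0.001, 0.0]
force: [-0.2, -0.1, 0.0]
finger_gap: 0.469
gripper_force: 0.0
t 1.725 pos [0.1628 0.603  0.2308] yaw_y 0.103 tilt [-0.0005 -0.001 ] shift units [-12.572  10.47    4.438] turn units 0.032 F [-0.25 -0.12  0.03] gap 0.469 q [1.13 0.53 1.43 0.   1.18 1.03]
```

```bash
python3 -m handwheel '[[[-0.4,0.3,0,0],[-0.9,0.75,0.2,0],[-0.95,0.8,0.4,0],[-0.95,0.8,0.4,0],[-0.95,0.8,0.4,0],[-0.95,0.8,0.4,0],[-0.95,0.8,0.4,0],[-0.95,0.8,0.4,0],[-0.95,0.8,0.4,0],[-0.95,0.8,0.4,0],[-0.95,0.8,0.4,0],[-0.95,0.8,0.4,0],[-0.95,0.8,0.24,0],[-0.82,0.62,0,0],[0,0,0,0],[0,0,0,0]]]'
python3 go.py .4555 .3173 .033 .10
python3 - <<'E'
from h import *
ims=[]
for n in("top","scene"):
    p,d=snapshot(n); np.savez(f"pics/{n}1.npz",p=p,d=d)
    s=sense()["tcp_pos"]; print(n,"tcp px",proj(n,s),"spacer px",proj(n,[.4555,.3173,.059]))
    u,v=proj(n,[.4555,.3173,.08])[0].astype(int); ims.append(cv2.resize(p[v-32:v+32,u-32:u+32,::-1],(384,384),interpolation=cv2.INTER_CUBIC))
cv2.imwrite("pics/a1.png",np.hstack(ims))
E
```

```text
t: 3.72
tcp_pos: [0.455, 0.3174, 0.1204]
tool_rot: [0.67, 0.742, -0.0, -0.0]
force: [-0.6, -0.4, 0.3]
finger_gap: 0.468
gripper_force: 0.0
t 3.725 pos [0.455  0.3174 0.1204] yaw_y 0.103 tilt [-0.0007 -0.    ] shift units [-0.008  0.021  3.495] turn units 0.024 F [-0.56 -0.36  0.33] gap 0.468 q [0.41 0.59 1.71 0.   0.84 0.3 ]
top tcp px [[183.8103146  226.40455748]] spacer px [[188.98052921 227.06316775]]
scene tcp px [[347.22256145 115.13798637]] spacer px [[344.83140544 129.75553923]]
```

View pics/a1.png

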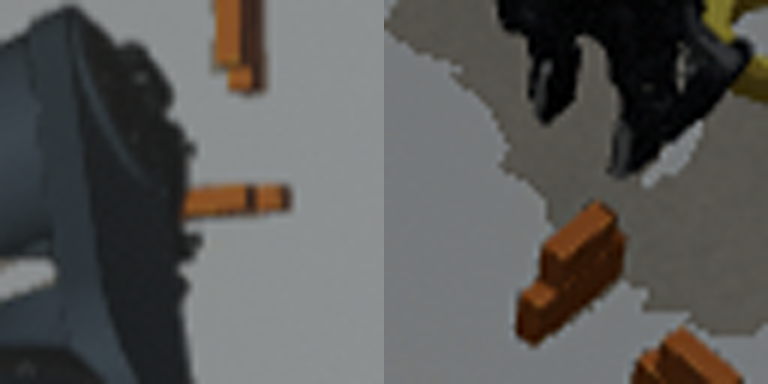

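The crop shows the open fingers straddling the tab evenly, at about (190,150) and (195,245), with the tab at row 200. Descending and gripping.

```bash
python3 -m handwheel '[[[0,0,0.5,0],[0,0,0.8,0],[0,0,0.8,0],[0,0,0.8,0],[0,0,0.4,0],[0,0,0.2,0],[0,0,0,0],[0,0,0,0]]]'
python3 -m handwheel '[[[0,0,0,0],[0,0,0,0],[0,0,0,0],[0,0,0,0],[0,0,0,0],[0,0,0,0],[0,0,0,0],[0,0,0,0]]]' 0 40
python3 go.py .4555 .3173 .033 .10
```

```text
t: 4.82
tcp_pos: [0.4559, 0.3178, 0.0334]
tool_rot: [0.67, 0.743, 0.001, 0.0]
force: [0.0, -0.5, -0.0]
finger_gap: 0.466
gripper_force: 0.0
t: 5.82
tcp_pos: [0.4558, 0.3177, 0.0334]
tool_rot: [0.67, 0.742, 0.0, 0.0]
force: [-0.8, -0.5, 5.4]
finger_gap: 0.152
gripper_force: 41.4
t 5.825 pos [0.4558 0.3177 0.0334] yaw_y 0.103 tilt [0.0008 0.0003] shift units [-0.016 -0.015  0.014] turn units 0.026 F [-0.84 -0.55  5.44] gap 0.152 q [ 0.41  0.74  1.75 -0.    0.66  0.3 ]
```

```bash
python3 -m handwheel '[[[0,0,-0.3,0],[0,0,-0.7,0],[0,0,-0.8,0],[0,0,-0.8,0],[0,0,-0.8,0],[0,0,-0.4,0],[0,0,0,-0.8],[0,0,0,-0.9],[0,0,0,0],[0,0,0,0]]]'
python3 go.py .6134 -.0011 .128 .206
```

```text
t: 7.08
tcp_pos: [0.4554, 0.3175, 0.1278]
tool_rot: [0.602, 0.799, -0.0, -0.0]
force: [-0.7, -0.3, -0.9]
finger_gap: 0.15
gripper_force: 40.5
t 7.075 pos [0.4554 0.3175 0.1278] yaw_y 0.279 tilt [-0.0003 -0.0002] shift units [-1.3994e+01  2.5610e+00 -9.0000e-03] turn units 0.701 F [-0.71 -0.32 -0.88] gap 0.15 q [ 0.41  0.58  1.7  -0.    0.86  0.13]
```

```bash
python3 -m handwheel '[[[0,0,0,0.7],[0,0,0,0],[0,0,0,0]]]'
python3 go.py .6134 -.0011 .128 .206
```

```text
t: 7.45
tcp_pos: [0.4555, 0.3176, 0.1277]
tool_rot: [0.63, 0.777, -0.0, -0.0]
force: [0.3, -0.6, -0.7]
finger_gap: 0.156
gripper_force: 40.5
t 7.45 pos [0.4555 0.3176 0.1277] yaw_y 0.208 tilt [-0.0002 -0.0001] shift units [-1.3777e+01  3.5470e+00 -1.0000e-02] turn units 0.019 F [ 0.31 -0.56 -0.7 ] gap 0.156 q [ 0.41  0.58  1.7  -0.    0.86  0.2 ]
```

```bash
python3 -m handwheel '[[[-0.4,0.1,0,0],[-0.8,0.2,0,0],[-0.95,0.25,0,0],[-0.95,0.25,0,0],[-0.95,0.25,0,0],[-0.95,0.25,0,0],[-0.95,0.25,0,0],[-0.95,0.25,0,0],[-0.95,0.25,0,0],[-0.95,0.25,0,0],[-0.95,0.25,0,0],[-0.95,0.25,0,0],[-0.95,0.25,0,0],[-0.95,0.25,0,0],[-0.8,0.25,0,0],[-0.38,0.25,0,0],[0,0,0,0],[0,0,0,0],[0,0,0,0]]]'
python3 go.py .6134 -.0011 .080 .206
python3 - <<'E'
from fit import *
ims=[]
for n in("top","scene"):
    p,d=snapshot(n); np.savez(f"pics/{n}2.npz",p=p,d=d)
    s=sense()["tcp_pos"]; zb=s[2]-.033
    for B in [[-.007,-.032,zb+.0],[.007,-.032,zb],[-.007,.032,zb],[.007,.032,zb]]:
        q=place(np.array([B]),s[0],s[1],.208); u=proj(n,q)[0]; print(n,u.round(1))
    u,v=proj(n,[.61,.01,.08])[0].astype(int); ims.append(cv2.resize(p[v-32:v+32,u-32:u+32,::-1],(384,384),interpolation=cv2.INTER_CUBIC)); print(u-32,v-32)
cv2.imwrite("pics/a2.png",np.hstack(ims))
E
```

```text
t: 9.82
tcp_pos: [0.6188, 0.001, 0.1277]
tool_rot: [0.63, 0.777, -0.0, -0.0]
force: [0.6, 0.1, -2.2]
finger_gap: 0.155
gripper_force: 40.5
t 9.825 pos [0.6188 0.001  0.1277] yaw_y 0.209 tilt [-0.0008  0.0003] shift units [-0.037 -0.228  1.91 ] turn units 0.024 F [ 0.63  0.08 -2.17] gap 0.155 q [-0.18  0.65  1.54  0.    0.96 -0.39]
top [299.8 173.7]
top [298.8 169.3]
top [279.6 177.9]
top [278.7 173.6]
254 145
scene [286.7 231.3]
scene [291.2 234.5]
scene [302.8 213.6]
scene [307.3 216.6]
265 190
```

View pics/a2.png

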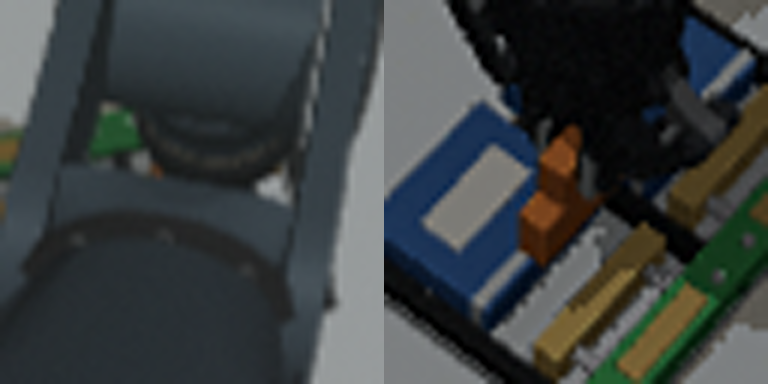

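The scene crop shows the held spacer, end face about (520–545,195–265), over the right bay's gap. I'll correct the offset, lower it to just above cell height, and measure the spacer in the tray frame with the same camera.

```bash
python3 -m handwheel '[[[0,-0.2,0.3,0],[0,-0.03,0.6,0],[-0.04,0,0.6,0],[0,0,0.3,0],[0,0,0,0],[0,0,0,0]]]'
python3 go.py .6134 -.0011 .045 .206
cat > chk.py <<'E'
from fit import *
import sys
k=sys.argv[1]
n="scene";p,d=snapshot(n);np.savez(f"pics/{n}{k}.npz",p=p,d=d)
W=world(n,d);T=(W-[.5958,.0441,0]);c,s=np.cos(.2055),np.sin(.2055)
X=T[...,0]*c+T[...,1]*s;Y=-T[...,0]*s+T[...,1]*c;Z=W[...,2]
m=orange(p)>0; m&=(abs(X)<.08)&(abs(Y)<.12)&(d>0)
q=np.c_[X[m],Y[m],Z[m]]*1000
print("orange n",len(q),"pct2/50/98 x",np.percentile(q[:,0],[2,50,98]).round(1),"y",np.percentile(q[:,1],[2,50,98]).round(1),"z",np.percentile(q[:,2],[2,50,98]).round(1))
sp=float(sys.argv[2]) # tool z minus spacer bottom
t=sense()["tcp_pos"]
# silhouette fit against orange edges: end-face corners predicted in tray frame
def tr(v): v=v-np.array([.5950,.0431]); return (v[0]*c+v[1]*s)*1000,(-v[0]*s+v[1]*c)*1000
print("tcp in tray mm",np.round(tr(t[:2]),1),t[2])
h=cv2.cvtColor(p,cv2.COLOR_RGB2HSV)
# bright top faces of spacer: shoulder and tab
v=q[:,2].max(); print("top z",v.round(1))
tt=q[q[:,2]>v-5]; print("tab-top x",tt[:,0].min().round(1),tt[:,0].max().round(1),"y",tt[:,1].min().round(1),tt[:,1].max().round(1))
e=q[(q[:,1]<q[:,1].min()+4)];print("right end x",e[:,0].min().round(1),e[:,0].max().round(1),"y min",e[:,1].min().round(1),"zmin",e[:,2].min().round(1))
u=proj(n,[.61,.0,.05])[0].astype(int);cv2.imwrite(f"pics/c{k}.png",cv2.resize(p[u[1]-32:u[1]+32,u[0]-40:u[0]+40,::-1],(640,512),interpolation=cv2.INTER_CUBIC))
E
python3 chk.py 3 .033
```

```text
t: 10.68
tcp_pos: [0.6144, -0.0022, 0.083]
tool_rot: [0.63, 0.777, 0.0, 0.0]
force: [0.3, 0.8, -0.6]
finger_gap: 0.156
gripper_force: 40.5
t 10.675 pos [ 0.6144 -0.0022  0.083 ] yaw_y 0.207 tilt [ 0.0006 -0.0001] shift units [ 0.051 -0.032  1.519] turn units 0.014 F [ 0.26  0.77 -0.64] gap 0.156 q [-0.19  0.71  1.58  0.    0.86 -0.39]
orange n 61 pct2/50/98 x [ 2.3  9.1 15.2] y [-80.3 -68.8 -52.2] z [ 78.5 105.1 112.2]
tcp in tray mm [  9.9 -48.3] 0.08319183900887367
top z 114.0
tab-top x 3.7 14.6 y -69.4 -51.7
right end x 5.4 14.1 y min -81.0 zmin 77.7
```

```bash
python3 -m handwheel '[[[0.05,0,0.3,0],[0,0,0.4,0],[0,0,0.4,0],[0,0,0.25,0],[0,0,0,0],[0,0,0,0]]]'
python3 go.py .6134 -.0011 .0454 .206
python3 chk.py 4 .033
```

```text
t: 11.48
tcp_pos: [0.614, -0.0009, 0.0492]
tool_rot: [0.63, 0.777, 0.0, 0.0]
force: [0.4, -1.0, -0.7]
finger_gap: 0.155
gripper_force: 40.5
t 11.475 pos [ 0.614  -0.0009  0.0492] yaw_y 0.207 tilt [ 0.0004 -0.0001] shift units [-0.002 -0.024  0.15 ] turn units 0.014 F [ 0.39 -1.   -0.73] gap 0.155 q [-0.18  0.76  1.59 -0.    0.8  -0.39]
orange n 57 pct2/50/98 x [ 2.5  8.3 15.2] y [-79.5 -67.  -50. ] z [44.6 57.6 77.6]
tcp in tray mm [  9.7 -47. ] 0.04930741078032672
top z 78.0
tab-top x 2.7 14.6 y -67.0 -49.6
right end x 3.5 14.8 y min -81.0 zmin 45.5
```

View pics/c4.png

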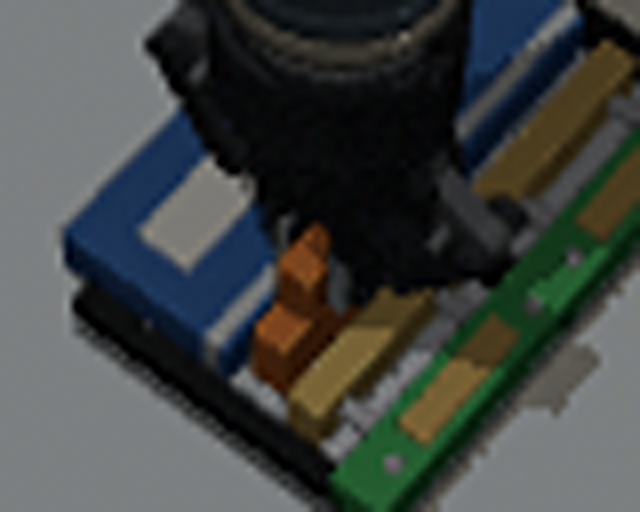

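The picture shows the spacer at about (290,340), between the cell and the brass contact. I'll lower the last 4 mm and check the force.

```bash
python3 -m handwheel '[[[0,0,0.08,0],[0,0,0.06,0],[0,0,0.03,0],[0,0,0,0],[0,0,0,0]]]'
python3 go.py .6134 -.0011 .0454 .206
```

```text
t: 12.15
tcp_pos: [0.6138, -0.0009, 0.0454]
tool_rot: [0.63, 0.777, 0.0, 0.0]
force: [-2.1, 0.3, 5.2]
finger_gap: 0.159
gripper_force: 41.4
t 12.15 pos [ 0.6138 -0.0009  0.0454] yaw_y 0.208 tilt [ 0.0003 -0.0001] shift units [-0.004 -0.019 -0.001] turn units 0.014 F [-2.12  0.34  5.15] gap 0.159 q [-0.18  0.76  1.59 -0.    0.79 -0.39]
```

Released next, with the floor contact confirmed (5 N at the expected height). Then lift, back off and turn 90°.

```bash
python3 -m handwheel '[[[0,0,0,0],[0,0,0,0],[0,0,0,0],[0,0,0,0],[0,0,-0.2,0],[0,0,-0.5,0],[0,0,-0.8,0],[0,0,-0.9,0],[0,0,-0.9,0],[0,0,-0.9,0],[0,-0.5,0,0],[0,-0.9,0,0],[0,-0.9,0,0],[0,-0.9,0,0],[0,-0.6,0,0],[0,0,0,0]]]' 30
python3 -m handwheel '[[[0,0,0,1],[0,0,0,1],[0,0,0,1],[0,0,0,1],[0,0,0,1],[0,0,0,1],[0,0,0,1],[0,0,0,1],[0,0,0,1],[0,0,0,1],[0,0,0,1],[0,0,0,1],[0,0,0,1],[0,0,0,1],[0,0,0,1],[0,0,0,0],[0,0,0,0]]]'
python3 go.py .5116 -.0223 .021 .206
python3 go.py .5116 -.0223 .021 -1.365
python3 chk.py 5 .033
```

```text
t: 14.15
tcp_pos: [0.5193, -0.0204, 0.1495]
tool_rot: [0.63, 0.776, -0.0, -0.001]
force: [0.5, -0.7, -0.2]
finger_gap: 0.354
gripper_force: 0.0
t: 16.27
tcp_pos: [0.5213, -0.0204, 0.1498]
tool_rot: [0.995, 0.104, 0.0, 0.0]
force: [-0.4, -0.1, 0.2]
finger_gap: 0.351
gripper_force: 0.0
t 16.275 pos [ 0.5213 -0.0204  0.1498] yaw_y -1.362 tilt [ 0.0005 -0.0001] shift units [-0.396 -0.008  5.15 ] turn units -14.971 F [-0.4  -0.09  0.16] gap 0.351 q [-0.25  0.51  1.77  0.    0.86  1.11]
t 16.275 pos [ 0.5213 -0.0204  0.1498] yaw_y -1.362 tilt [ 0.0005 -0.0001] shift units [-0.396 -0.008  5.15 ] turn units 0.031 F [-0.4  -0.09  0.16] gap 0.351 q [-0.25  0.51  1.77  0.    0.86  1.11]
orange n 107 pct2/50/98 x [ 2.4  9.4 15.8] y [-79.5 -54.8 -19.1] z [42.2 70.5 75.6]
tcp in tray mm [-85.3 -47.1] 0.14976754050277258
top z 78.1
tab-top x 4.7 15.9 y -68.9 -32.0
right end x 3.3 15.5 y min -80.3 zmin 37.1
```

View pics/c5.png

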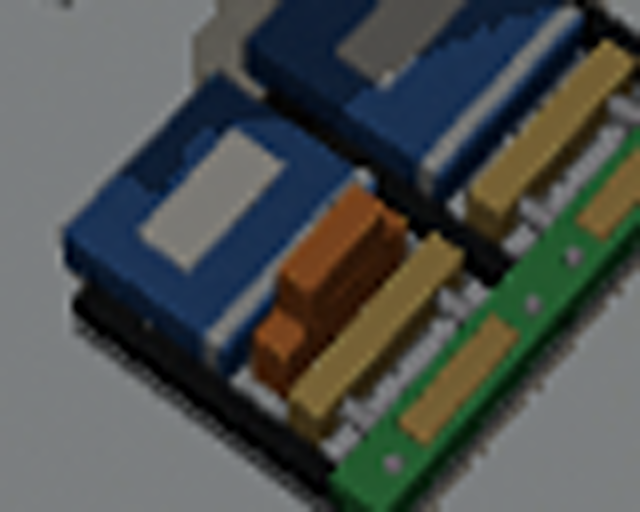

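The spacer now stands upright and parallel in the gap, at about (330,270) and centred on the bay. The fingers go down next, in front of the cell.

```bash
python3 -m handwheel '[[[-0.3,0,0,0],[-0.2,0,0,0],[0,0,0.5,0],[0,0,0.8,0],[0,0,0.9,0],[0,0,0.9,0],[0,0,0.9,0],[0,0,0.7,0],[0,0,0.3,0],[0,0,0.1,0],[0,0,0,0],[0,0,0,0]]]'
cat > f.py <<'E'
import numpy as np
from station import sense
s=sense();c,n=np.cos(.2055),np.sin(.2055);v=s["tcp_pos"][:2]-[.5950,.0431];F=s["force"]
print("t %.2f"%s["t"],"tray xy mm",round((v[0]*c+v[1]*n)*1e3,2),round((-v[0]*n+v[1]*c)*1e3,2),"z",s["tcp_pos"][2].round(4),"Fpush %.2f lat %.2f z %.2f"%(-(F[0]*c+F[1]*n),-F[0]*n+F[1]*c,F[2]))
E
python3 f.py
python3 -m handwheel '[[[0.2,0,0,0],[0.1,0,0,0],[0,0,0,0],[0,0,0,0]]]' >/dev/null; python3 f.py
python3 -m handwheel '[[[0.1,0,0,0],[0.0,0,0,0],[0,0,0,0]]]' >/dev/null; python3 f.py
python3 -m handwheel '[[[0.1,0,0,0],[0.0,0,0,0],[0,0,0,0]]]' >/dev/null; python3 f.py
```

```text
t: 17.82
tcp_pos: [0.509, -0.0231, 0.0229]
tool_rot: [0.995, 0.104, 0.001, 0.0]
force: [-1.1, 0.0, -0.2]
finger_gap: 0.354
gripper_force: 0.0
t 17.82 tray xy mm -97.7 -47.26 z 0.0229 Fpush 1.05 lat 0.24 z -0.23
t 18.32 tray xy mm -90.7 -46.99 z 0.0223 Fpush 0.58 lat 0.18 z 0.64
t 18.70 tray xy mm -88.16 -47.04 z 0.0223 Fpush 0.20 lat -0.24 z 0.69
t 19.07 tray xy mm -85.61 -47.03 z 0.0223 Fpush 0.40 lat -0.19 z 0.10
```

```bash

python3 -m handwheel '[[[0.1,0,0,0],[0,0,0,0],[0,0,0,0]]]' >/dev/null; python3 f.py
python3 -m handwheel '[[[0.06,0,0,0],[0,0,0,0],[0,0,0,0]]]' >/dev/null; python3 f.py
python3 -m handwheel '[[[0.06,0,0,0],[0,0,0,0],[0,0,0,0]]]' >/dev/null; python3 f.py
python3 -m handwheel '[[[0.06,0,0,0],[0,0,0,0],[0,0,0,0]]]' >/dev/null; python3 f.py
python3 -m handwheel '[[[0.06,0,0,0],[0,0,0,0],[0,0,0,0]]]' >/dev/null; python3 f.py
python3 -m handwheel '[[[0.06,0,0,0],[0,0,0,0],[0,0,0,0]]]' >/dev/null; python3 f.py
```

```text
t 19.45 tray xy mm -83.11 -47.05 z 0.0223 Fpush 0.78 lat -0.17 z 0.61
t 19.82 tray xy mm -81.97 -46.97 z 0.0223 Fpush 1.34 lat -0.40 z 0.51
t 20.20 tray xy mm -80.59 -46.82 z 0.0223 Fpush 2.91 lat 0.34 z 2.07
t 20.57 tray xy mm -78.24 -47.05 z 0.0222 Fpush 0.92 lat 0.92 z -0.27
t 20.95 tray xy mm -77.06 -47.02 z 0.0223 Fpush 2.54 lat 1.16 z -1.04
t 21.32 tray xy mm -75.24 -47.12 z 0.0223 Fpush 0.97 lat 1.14 z -0.18
```

```bash

python3 -m handwheel '[[[0.04,0,0,0],[0,0,0,0],[0,0,0,0]]]' >/dev/null; python3 f.py
python3 -m handwheel '[[[0.04,0,0,0],[0,0,0,0],[0,0,0,0]]]' >/dev/null; python3 f.py
python3 -m handwheel '[[[0.04,0,0,0],[0,0,0,0],[0,0,0,0]]]' >/dev/null; python3 f.py
python3 -m handwheel '[[[0.04,0,0,0],[0,0,0,0],[0,0,0,0]]]' >/dev/null; python3 f.py
python3 -m handwheel '[[[0.04,0,0,0],[0,0,0,0],[0,0,0,0]]]' >/dev/null; python3 f.py
python3 -m handwheel '[[[0.04,0,0,0],[0,0,0,0],[0,0,0,0]]]' >/dev/null; python3 f.py
```

```text
t 21.70 tray xy mm -74.54 -47.09 z 0.0223 Fpush 2.36 lat -0.11 z -0.35
t 22.07 tray xy mm -73.48 -47.05 z 0.0223 Fpush 1.46 lat 0.06 z -1.55
t 22.45 tray xy mm -73.14 -46.92 z 0.0223 Fpush 4.32 lat -1.62 z 0.74
t 22.82 tray xy mm -72.91 -46.73 z 0.0223 Fpush 4.66 lat -0.68 z 2.51
t 23.20 tray xy mm -72.49 -46.63 z 0.0223 Fpush 6.38 lat -1.62 z 3.20
t 23.57 tray xy mm -72.02 -46.6 z 0.0223 Fpush 7.40 lat -2.35 z 4.76
```

```bash

python3 -m handwheel '[[[0.06,0,0,0],[0,0,0,0],[0,0,0,0]]]' >/dev/null; python3 f.py
python3 -m handwheel '[[[0.06,0,0,0],[0,0,0,0],[0,0,0,0]]]' >/dev/null; python3 f.py
python3 -m handwheel '[[[0,0,0,0],[0,0,0,0],[0,0,0,0],[0,0,0,0]]]' >/dev/null; python3 f.py
python3 chk.py 6 .033
```

```text
t 23.95 tray xy mm -71.16 -46.53 z 0.0223 Fpush 8.76 lat -2.61 z 4.11
t 24.32 tray xy mm -70.44 -46.44 z 0.0223 Fpush 10.14 lat -3.21 z 6.70
t 24.82 tray xy mm -70.44 -46.45 z 0.0223 Fpush 10.30 lat -3.46 z 6.47
orange n 107 pct2/50/98 x [ 9.8 17.5 22.8] y [-79.2 -56.5 -19.3] z [41.7 70.6 75.1]
tcp in tray mm [-70.4 -46.5] 0.022320758210140495
top z 76.2
tab-top x 10.4 23.3 y -67.0 -30.4
right end x 9.7 21.2 y min -80.5 zmin 39.8
```

View pics/c6.png

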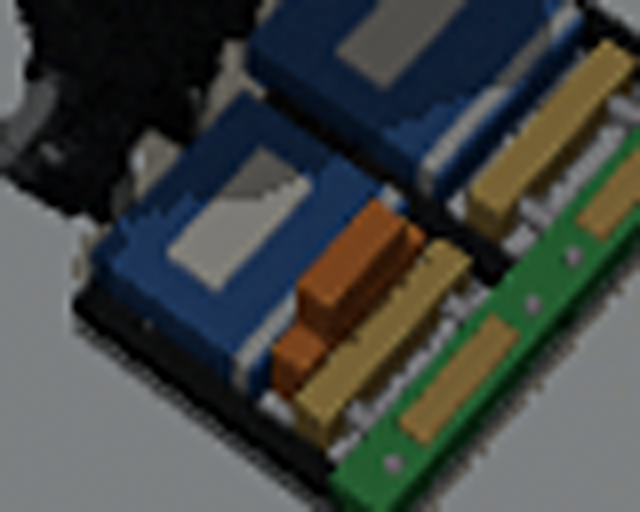

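The spacer has moved about 7.5 mm towards the contact and stands tight between the cell, at about (250,370), and the brass, at about (385,340). Before the final millimetres I'll measure the contact travel subpixel, from edge profiles in the plane of its top.

```bash
cat > prof.py <<'E'
from fit import *
import sys
n="scene";P0=(.5958,.0441,.2052)
def prof(k,x0,x1,y0,y1,z):
    im=np.load(f"pics/{n}{k}.npz")["p"].astype(np.float32)
    xs=np.arange(x0,x1,.1);ys=np.arange(y0,y1,1.)
    G=np.array([[x,y,z*1] for y in ys for x in xs])/1000
    q=proj(n,place(G,*P0)).astype(np.float32).reshape(len(ys),len(xs),2)
    s=cv2.remap(im,q[...,0],q[...,1],cv2.INTER_LINEAR).mean(0)
    return xs,s
def shift(a,b,x0,x1,y0,y1,z,lo=-3,hi=15):
    xs,A=prof(a,x0,x1,y0,y1,z);best=[]
    for s in np.arange(lo,hi,.1):
        _,B=prof(b,x0+s,x1+s,y0,y1,z); B=B[:len(A)];best.append((np.abs(A-A.mean(0)-B+B.mean(0)).mean(),s))
    return min(best)
k=sys.argv[1]
print("contact R far edge (resid,mm)",shift("0",k,26,34,-80,-15,35.5,-2,9))
print("contact L (control)",shift("0",k,26,34,15,80,35.5))
print("cell R far edge/strip",shift("0",k,-14,-1,-84,-70,37,-2,18),"left part",shift("0",k,-14,-1,-28,-12,37,-2,18))
print("spacer tab",shift("5",k,0,10,-60,-35,71,-2,18))
E
python3 prof.py 5; python3 prof.py 6
```

```text
contact R far edge (resid,mm) (np.float32(0.2100115), np.float64(-0.09999999999999831))
contact L (control) (np.float32(0.1584971), np.float64(2.6645352591003757e-15))
cell R far edge/strip (np.float32(1.8815982), np.float64(1.7763568394002505e-15)) left part (np.float32(14.769627), np.float64(9.30000000000001))
spacer tab (np.float32(0.0), np.float64(1.7763568394002505e-15))
contact R far edge (resid,mm) (np.float32(0.2107742), np.float64(2.600000000000004))
contact L (control) (np.float32(0.19649294), np.float64(2.6645352591003757e-15))
cell R far edge/strip (np.float32(9.371813), np.float64(11.700000000000012)) left part (np.float32(14.963724), np.float64(17.200000000000017))
spacer tab (np.float32(8.094817), np.float64(9.50000000000001))
```

Contact travel is 2.6 mm and the left control reads 0.0. There are 3.4 mm to go, at roughly half the commanded motion.

```bash

python3 -m handwheel '[[[0.06,0.02,0,0],[0,0,0,0],[0,0,0,0]]]' >/dev/null; python3 f.py
python3 -m handwheel '[[[0.06,0.02,0,0],[0,0,0,0],[0,0,0,0]]]' >/dev/null; python3 f.py
python3 -m handwheel '[[[0.06,0,0,0],[0,0,0,0],[0,0,0,0]]]' >/dev/null; python3 f.py
python3 -m handwheel '[[[0,0,0,0],[0,0,0,0]]]' >/dev/null; python3 f.py
python3 chk.py 7 .033;python3 prof.py 7
```

```text
t 25.25 tray xy mm -70.19 -46.48 z 0.0223 Fpush 12.29 lat -2.78 z 9.03
t 25.62 tray xy mm -69.39 -46.57 z 0.0223 Fpush 13.29 lat -1.31 z 10.15
t 26.00 tray xy mm -68.72 -46.48 z 0.0223 Fpush 15.21 lat -3.25 z 11.05
t 26.25 tray xy mm -68.73 -46.46 z 0.0223 Fpush 14.88 lat -2.31 z 10.30
orange n 109 pct2/50/98 x [12.6 19.5 25.2] y [-79.4 -54.5 -18.1] z [41.  70.5 75.6]
tcp in tray mm [-68.7 -46.5] 0.022303137862652207
top z 77.7
tab-top x 12.9 25.6 y -67.9 -31.0
right end x 12.6 24.0 y min -80.2 zmin 39.5
contact R far edge (resid,mm) (np.float32(0.29048964), np.float64(4.400000000000006))
contact L (control) (np.float32(0.14359403), np.float64(2.6645352591003757e-15))
cell R far edge/strip (np.float32(8.009544), np.float64(13.300000000000013)) left part (np.float32(16.839338), np.float64(17.900000000000016))
spacer tab (np.float32(7.9829955), np.float64(11.200000000000012))
```

```bash

python3 -m handwheel '[[[0.06,0.02,0,0],[0,0,0,0],[0,0,0,0]]]' >/dev/null; python3 f.py
python3 -m handwheel '[[[0.06,0.01,0,0],[0,0,0,0],[0,0,0,0]]]' >/dev/null; python3 f.py
python3 -m handwheel '[[[0.03,0,0,0],[0,0,0,0],[0,0,0,0],[0,0,0,0],[0,0,0,0]]]' >/dev/null; python3 f.py
python3 chk.py 8 .033;python3 prof.py 8
```

```text
t 26.68 tray xy mm -68.52 -46.48 z 0.0223 Fpush 16.31 lat -3.44 z 13.24
t 27.05 tray xy mm -67.67 -46.51 z 0.0223 Fpush 19.43 lat -2.48 z 14.26
t 27.68 tray xy mm -67.49 -46.49 z 0.0223 Fpush 20.77 lat -3.74 z 14.32
orange n 109 pct2/50/98 x [13.3 20.1 26.2] y [-78.8 -54.  -19. ] z [40.8 70.2 74.9]
tcp in tray mm [-67.5 -46.5] 0.022349000152426746
top z 76.2
tab-top x 13.3 26.6 y -67.9 -29.8
right end x 13.7 25.5 y min -80.1 zmin 39.2
contact R far edge (resid,mm) (np.float32(0.27533406), np.float64(5.600000000000007))
contact L (control) (np.float32(0.17175417), np.float64(2.6645352591003757e-15))
cell R far edge/strip (np.float32(8.888285), np.float64(14.600000000000016)) left part (np.float32(20.51828), np.float64(17.900000000000016))
spacer tab (np.float32(8.238111), np.float64(12.400000000000013))
```

View pics/c8.png

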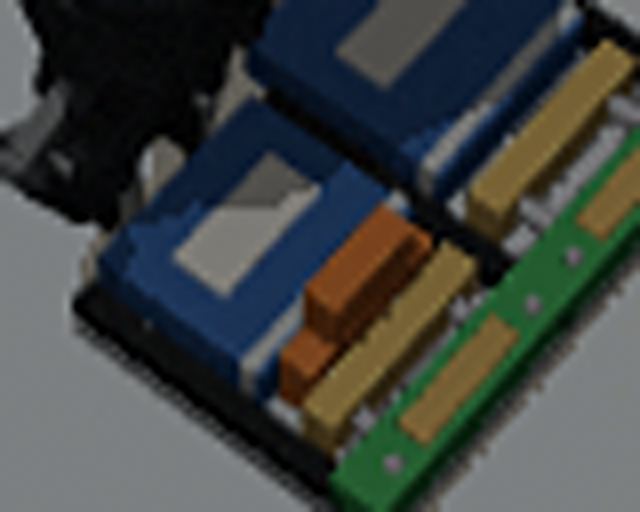

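```bash

python3 -m handwheel '[[[0.04,0,0,0],[0,0,0,0],[0,0,0,0],[0,0,0,0],[0,0,0,0]]]' >/dev/null; python3 f.py
python3 chk.py 9 .033 >/dev/null;python3 prof.py 9
python3 - <<'E'
import sys;sys.argv=["","9"]
from prof import *
for k in("5","9"):
    for y0,y1 in((-86,-80),(-84,-78)):
        xs,s=prof(k,-85,-45,y0,y1,37); b=s[:,2]-s[:,0]; print(k,y0,"near edge x from blue-red half level",xs[np.argmax(b>.5*b[-50:].mean())].round(1),b[::40].round(0))
E
```

```text
t 28.35 tray xy mm -66.86 -46.46 z 0.0223 Fpush 19.27 lat -2.70 z 15.78
contact R far edge (resid,mm) (np.float32(0.27981806), np.float64(6.200000000000006))
contact L (control) (np.float32(0.18441758), np.float64(2.6645352591003757e-15))
cell R far edge/strip (np.float32(8.654664), np.float64(15.300000000000015)) left part (np.float32(21.872942), np.float64(17.900000000000016))
spacer tab (np.float32(7.57393), np.float64(13.000000000000014))
contact R far edge (resid,mm) (np.float32(0.27981806), np.float64(6.200000000000006))
contact L (control) (np.float32(0.18441758), np.float64(2.6645352591003757e-15))
cell R far edge/strip (np.float32(8.654664), np.float64(15.300000000000015)) left part (np.float32(21.872942), np.float64(17.900000000000016))
spacer tab (np.float32(7.57393), np.float64(13.000000000000014))
5 -86 near edge x from blue-red half level -71.6 [ 5.  5.  4. 10. 58. 59. 58. 57. 58. 59.]
5 -84 near edge x from blue-red half level -71.7 [ 4.  5.  4. 12. 59. 60. 59. 58. 59. 59.]
9 -86 near edge x from blue-red half level -55.6 [ 4.  3.  3.  4.  5.  6. -6.  4. 41. 39.]
9 -84 near edge x from blue-red half level -55.9 [ 3.  2.  2.  3.  3.  5. -7.  8. 41. 38.]
```

```bash
python3 - <<'E'
from fit import *
c,s=np.cos(.2052),np.sin(.2052)
for k in("5","6","8","9"):
    d=np.load(f"pics/scene{k}.npz")["d"];W=world("scene",d);T=W-[.5958,.0441,0]
    X=(T[...,0]*c+T[...,1]*s)*1e3;Y=(-T[...,0]*s+T[...,1]*c)*1e3;Z=W[...,2]*1e3
    m=(Y>-86)&(Y<-78)&(Z>33)&(Z<41)&(X<8)&(X>-90)
    f=(Y>-84)&(Y<-20)&(abs(X)<60)&(Z>34)&(Z<40)
    A=np.c_[X[f&(X<0)&(X>-45)],Y[f&(X<0)&(X>-45)],np.ones((f&(X<0)&(X>-45)).sum())]
    pl=np.linalg.lstsq(A,Z[f&(X<0)&(X>-45)],rcond=None)[0]
    e=np.sort(X[m]);print(k,"near",e[:4].round(1),"far",e[-3:].round(1),"plane slope x deg %.2f y deg %.2f"%(np.degrees(pl[0]),np.degrees(pl[1])),"z mid %.1f"%(pl@[-25,-47,1]))
E
```

```text
5 near [-70.8 -70.3 -69.7 -69.2] far [1.7 1.8 4.4] plane slope x deg -0.61 y deg 0.18 z mid 37.6
6 near [-58.8 -58.5 -56.5 -55.7] far [5.4 5.9 6.8] plane slope x deg -0.40 y deg -0.24 z mid 37.6
8 near [-57.3 -56.2 -56.1 -55.6] far [6.3 7.6 7.8] plane slope x deg -0.03 y deg 0.30 z mid 37.5
9 near [-55.8 -55.8 -53.  -52.9] far [5.1 5.9 6.2] plane slope x deg -0.05 y deg 0.32 z mid 37.4
```

The contact reads 6.2 mm by the cleanest measure. The cell is level and its near edge is flush within pixel resolution. I'll hold, check that it stays steady, and hand in.

```bash
python3 -m handwheel '[[[0,0,0,0],[0,0,0,0],[0,0,0,0],[0,0,0,0],[0,0,0,0],[0,0,0,0]]]' >/dev/null; python3 f.py
python3 chk.py 10 .033|head -1;python3 prof.py 10|head -2; python3 -c "
from station import *
print(sign_off())"
```

```text
t 29.15 tray xy mm -66.84 -46.47 z 0.0223 Fpush 20.09 lat -3.02 z 14.23
orange n 108 pct2/50/98 x [13.9 21.  26.8] y [-79.  -54.9 -18.1] z [41.  70.9 75.6]
contact R far edge (resid,mm) (np.float32(0.31023446), np.float64(6.200000000000006))
contact L (control) (np.float32(0.1865733), np.float64(2.6645352591003757e-15))
the job is handed in; nothing more can be done
None
```

The spacer stands upright in the right bay and the short cell is held pressed flush, with the contact in about 6.2 mm by camera (6.0 is nominal flush); the left contact reads unmoved, and the job was handed in at about 29 s without letting go.

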